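# Click the week wheel of a lunch tin on to the yellow day

### The job

With a fingertip, flick the edge of the week wheel on the lunch tin's lid clockwise (seen from above), one click at a time and letting it settle in its notch after each click, until the yellow tab rests at the red pointer. Do not let it click past the pointer, do not grip, lift or shove the tin along the ledge, leave everything else where it stands, and finish with the hand clear.

Things in the scene. Friction and masses are not known exactly. Their poses are not given: they have to be found in the camera images.
- tin: Low closed stainless lunch tin, 141 x 171 mm (its x by its y) and 45 mm high, about 1 kg, standing loose on the ledge. Origin at the centre of its underside, z up; the red pointer lies on its +x side.
- weekwheel (a joint): Turn of the week wheel, rad: 0 with the yellow tab at the red pointer, growing clockwise seen from above. Sprung detents, seven a turn: it rests only at multiples of 0.898 and past half a click snaps on by itself. It starts two or three clicks short (-1.795 or -2.693); a stop at -3.2 limits turning back. About 0.07 N m (1.5 N at the tabs) moves it out of a notch.
- wheel_center (a point): Centre of the lid and wheel axis, at the tabs' tops, 69 mm above the tin's underside. White disc, 30 mm radius, with seven equal radial tabs (one yellow, six blue), 10 mm wide, out to 50 mm radius, 51 to 69 mm above the underside; flat lid below at 45 mm. Gaps between tabs are 33 mm wide at the tips, open outward and upward.
- yellow_tab (a point): Top of the outer end of the yellow tab, 50 mm from the wheel's axis; it turns with the wheel. Seen from above it stands at minus the joint value from the tin's x axis, counterclockwise positive.
- pointer (a point): Top of the small red pointer bar (16 x 6 x 3 mm) fixed on the lid, 61 mm from the wheel's axis on the tin's +x side, below the tabs' level.
- flask: Bystander: orange plastic food flask with screw lid, 90 mm across, 148 mm high; origin under its centre.
- mug: Bystander: white ceramic mug, 82 mm across plus handle, 92 mm high; origin under its centre.
- mortar: Bystander: small wooden mortar with its pestle standing in it, 88 mm across, about 125 mm high; origin under its centre.
- sieve: Bystander: green plastic sieve, 124 mm across, 36 mm high, with a handle to 155 mm from its centre along its +x; origin under its centre.
- bowl_big: Bystander: stainless bowl, 164 mm across, 62 mm high, the smaller bowl stacked in it; origin under its centre.
- bowl_small: Bystander: stainless bowl, 120 mm across, 50 mm high, stacked in the bigger one; origin under its centre.
Mind the look-alikes: they are no part of the job. Leave any turquoise look-alike of the tin alone.

How it is judged:
On the way, in this order (a step that is already met when the one before it is completed fails the run):
1. the wheel rests one click on from its start (distance of yellow_tab from where it was at the start of the episode between 0.027 and 0.059 m and velocity of joint weekwheel between -0.3 and 0.3 rad/s), for 0.2 s.
2. the wheel rests two clicks on from its start (distance of yellow_tab from where it was at the start of the episode between 0.065 and 0.0905 m and velocity of joint weekwheel between -0.3 and 0.3 rad/s), for 0.2 s.
At the end, for the whole second after the job is handed in: The wheel rests with the yellow tab at the pointer (joint within 0.12 rad of 0), having rested at each click on the way; the tin stands flat within 12 mm of where it was, and every bystander upright within 15 mm of its start (value of joint weekwheel between -0.12 and 0.12 rad and velocity of joint weekwheel between -0.1 and 0.1 rad/s and distance of tin from where it was at the start of the episode below 0.012 m and height (world z) of tin below 0.006 m and angle between tin's own z axis and vertical below 0.05 rad and linear speed of tin below 0.01 m/s and distance of each of bowl_big, bowl_small, flask, mug, sieve, mortar from where it was at the start of the episode below 0.015 m and angle between each of bowl_big, bowl_small, flask, mug, sieve, mortar's own z axis and vertical below 0.1 rad); the robot touches nothing.
It fails at once if the wheel is turned back (counterclockwise) out of its notch (value of joint weekwheel below -3.05 rad or (value of joint weekwheel below -2.5 rad and distance of yellow_tab from where it was at the start of the episode above 0.036 m)).
It fails at once if the wheel clicks past the pointer (value of joint weekwheel above 0.45 rad).
It fails at once if the tin is lifted or tipped (height (world z) of tin above 0.008 m or angle between tin's own z axis and vertical above 0.12 rad).
It fails at once if the tin is shoved more than 12 mm (distance of tin from where it was at the start of the episode above 0.012 m).
It fails at once if a bystander is moved, lifted or tipped (distance of any of bowl_big, bowl_small, flask, mug, sieve, mortar from where it was at the start of the episode above 0.015 m or angle between any of bowl_big, bowl_small, flask, mug, sieve, mortar's own z axis and vertical above 0.2 rad).
It also fails if it takes over 59 s, if anything falls off the work surface, if the arm or the gripper's body presses on something with over 40 N, if the wrist force passes 120 N, or if a joint passes its speed limit or range.

### The arm

A 6-joint arm with a two-finger parallel gripper is mounted at the origin on the work surface. World frame = base frame: x ahead of the robot, y to its left, z up, the work surface at z = 0. Lengths are in m, angles in rad, forces in N, time in s.
With the tool pointing down it reaches from about 0.425 to 0.925 m from the base axis. Payload 12.5 kg.
Tool frame: the origin (TCP) lies at the very end of the fingers, on their centre line; the grasp point (between the pads) lies 19 mm behind it (robot.grip_depth is the distance from the TCP to the grasp point, in m); z points along the fingers, y is the direction in which the jaws open and shut (so a half turn about z gives the same grasp; the last joint's range is limited). The gripper opens to 85 mm and grips with 20 to 120 N. Pads are 22 mm wide; open, the fingers measure 114 mm over their backs; the gripper's body (76 mm by 85 mm) begins 54 mm behind the grasp point. The pads swing forward as they close: fully open they stand 13 mm farther back than shut.
Start: joints at [1.232, 0.491, 1.559, -0, 1.092, -0.106], TCP at [0.144, 0.608, 0.231] pointing down, gripper open.
Joint ranges: [-3.1, 3.1], [-0.84, 2.19], [0.05, 2.79], [-1.13, 4.28], [0.06, 2.93], [-2.69, 2.69]. Speed limits (rad/s): [2.22, 2.22, 2.79, 3.14, 3.14, 3.14].

### API

Orientations are given as a unit quaternion [x, y, z, w].
In Python, from station import robot gives the robot as it stands.
- The arm moves only by the shell command python3 -m jog 'ROWS' [FORCE]. ROWS is JSON, a list that holds one entry, the list of rows, each a list of 7 numbers: the shift along the world's x, y, z in mm, then the turn, a rotation vector about the world's x, y, z in units of 5 degrees (1.0 is 5 degrees), then the opening, from -1 (shut) to 1 (fully open). A call has 1 to 12 rows; each row shifts and turns the commanded pose from where the row before left it; what a row does not reach is not made up. A row lasts 1/12 s, in which the tool goes at most 41.7 mm and 7.16 degrees, less where a joint would pass 70% of its speed; a pose out of reach is approached as far as the arm can. A call with a gripper value outside its range is refused whole. The fingers move at their own pace and stop on an object; FORCE is the grip in N (left out, the last holds). Time passes only in rows, so rows that do not move let the fingers close. It gives the time, the measured TCP pose, the force and the opening at its end, in the units of the state.
- robot.observe(): the state, without advancing time (a new reading comes with each control period).
- robot.snapshot(name): name is "side" or "top" or "wrist"; returns a dict with "pixels" (420x560x3 uint8, red, green, blue), "vertical_fov" (degrees; the focal length in pixels is half the picture's height over the tangent of half this angle, whatever the lens; pixels are square), "cx", "cy" (the principal point, pixels), "R" (3x3) and "t" (3): a world point X has camera coordinates R X + t. Camera axes: x right, y down, z forward; pixel columns grow to the right and rows downward; lengths in m; the calibration is good to about 2 mm. A picture is of the moment at which its call begins. There is no depth.
- robot.job_done(): hands the job in, once; it reports no verdict.
The state is a dict: "t": time; "q": joint angles; "joint_vel": joint speeds; "joint_torque": joint torques, N m; "position": TCP position; "tcp_rot": TCP orientation; "wrist_force": force on the tool from outside, world axes, zero at the start; "torque": the same for the moment, N m; "grip_width": opening from 0.0 (shut) to 1.0 (fully open).
Only numpy, scipy, OpenCV 4.12 (cv2) and the standard library are available. Lean on these libraries where they do the work, as an engineer would, in place of code of your own. Each camera call takes 0.05 s, during which the arm holds its last target.

## Working session

There is one attempt and no reset: what is moved stays moved. The work goes in short steps, Python scripts to look and compute and a shell command to move; the robot and the scene stay as the last step left them, time stands still between calls to the robot, and variables do not carry over. Pictures are saved under pics/ and viewed, and the job is handed in when it is done.

```bash
ls; mkdir -p pics; python3 - <<'E'
from station import robot
import cv2
print(robot.observe())
for n in ["side","top","wrist"]:
    s=robot.snapshot(n); cv2.imwrite(f"pics/{n}0.png",s["pixels"][:,:,::-1]); print(n,s["vertical_fov"],s["cx"],s["cy"],s["R"],s["t"])
E
```

```text
pics
{'t': 0.0, 'q': array([ 1.23239921e+00,  4.91544737e-01,  1.55947957e+00, -2.40052883e-05,
        1.09170017e+00, -1.05593682e-01]), 'joint_vel': array([-0.00075969, -0.0011175 ,  0.00059089, -0.00099408, -0.00017711,
       -0.00074663]), 'joint_torque': array([ 2.98697130e-03, -6.18436217e+01, -2.61604893e+01,  6.96616098e-08,
        3.84863859e-03, -2.55202076e-05]), 'position': array([0.14409026, 0.60791581, 0.23072658]), 'tcp_rot': array([ 1.16133513e-01,  9.93233450e-01, -5.54366412e-04, -1.14213078e-04]), 'wrist_force': array([-0.25494794, -0.90209858,  0.01068873]), 'torque': array([ 0.04411321, -0.03982401, -0.03335295]), 'grip_width': 0.997107104744427}
side 42.73476568284247 280.1110365227042 210.44095553252396 [[ 0.93643107 -0.35079756 -0.00615777]
 [-0.2236742  -0.58337781 -0.78079459]
 [ 0.27030853  0.73253765 -0.62475747]] [-0.49425526  0.16928029  1.21684289]
top 46.67416161139698 278.21573390341473 209.13699393531567 [[ 0.00630828 -0.99980633 -0.01864131]
 [-0.98092026 -0.00256466 -0.1943936 ]
 [ 0.19430815  0.01951193 -0.98074646]] [0.02096424 0.53086269 1.12656691]
wrist 61.735228239977445 273.20111596581495 211.2456595106802 [[ 2.30014659e-01  9.73186950e-01  6.45670084e-04]
 [ 9.38186401e-01 -2.21918444e-01  2.65628465e-01]
 [ 2.58649442e-01 -6.04926819e-02 -9.64075257e-01]] [-0.62578285 -0.03452648  0.37795118]
```

View pics/side0.png

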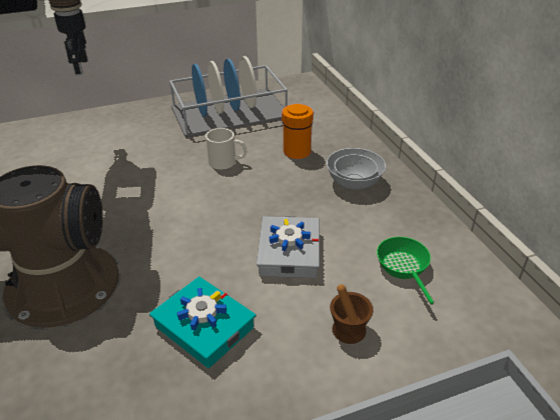

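View pics/top0.png

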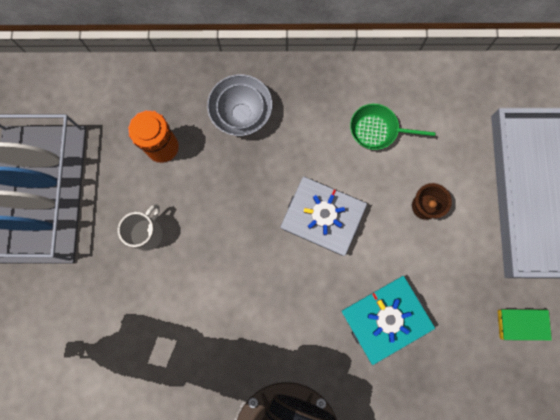

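View pics/wrist0.png

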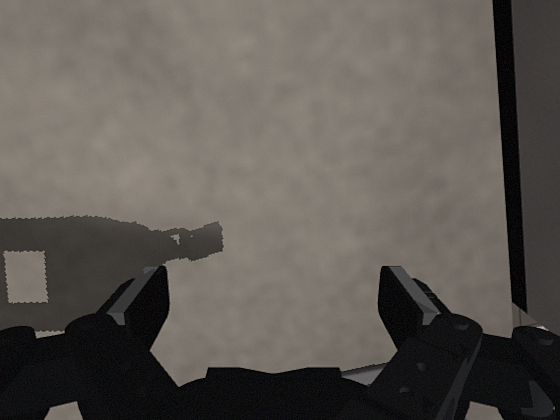

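Two tins are in view. The stainless one is at top (325,215) and side (290,243); the turquoise one is at top (390,320) and side (203,318). The stainless one fits, since the turquoise is the look-alike. I'll confirm that in enlarged crops.

```bash
python3 - <<'E'
import cv2
a=cv2.imread("pics/top0.png")[165:265,270:380]; cv2.imwrite("pics/c_top.png",cv2.resize(a,None,fx=6,fy=6,interpolation=cv2.INTER_CUBIC))
a=cv2.imread("pics/side0.png")[205:290,245:335]; cv2.imwrite("pics/c_side.png",cv2.resize(a,None,fx=7,fy=7,interpolation=cv2.INTER_CUBIC))
E
```

```text
(no output)
```

View pics/c_top.png

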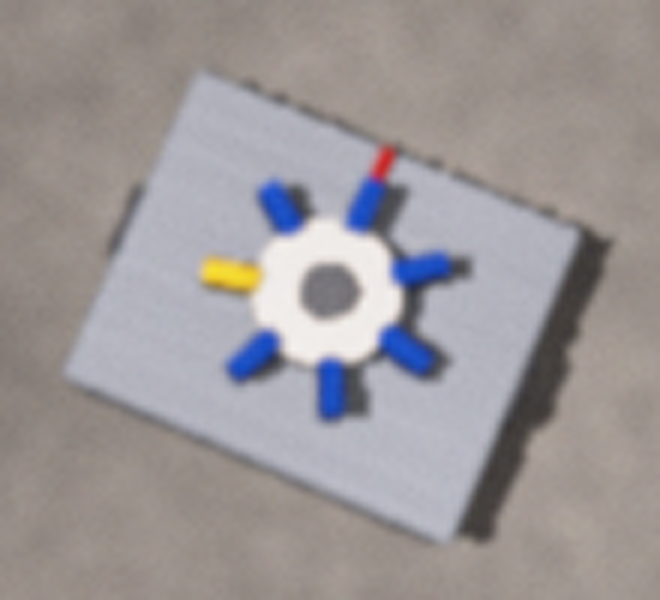

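View pics/c_side.png

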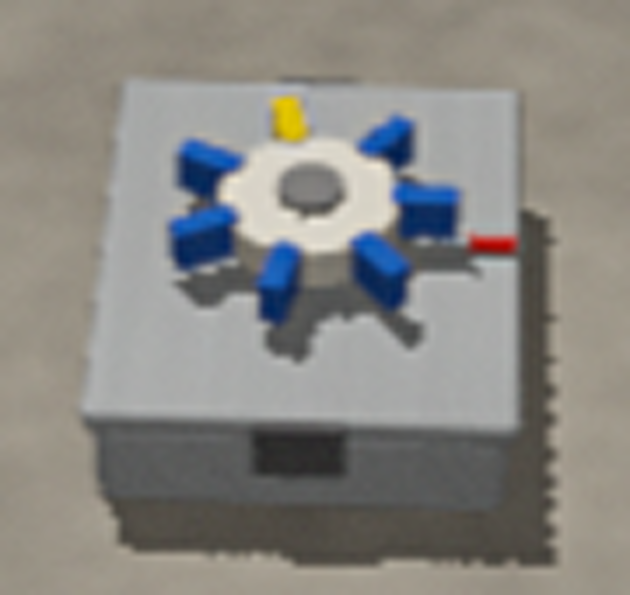

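The crop confirms the stainless tin. The yellow tab is at top crop (230,275), one blue tab lies between it and the blue tab sitting at the red pointer (385,165). That makes it two clicks short, joint -1.795. Next I fit the tin pose.

```bash
cat > h.py <<'E'
import numpy as np
from scipy.optimize import least_squares
def proj(s,X):
    c=np.asarray(X)@np.array(s["R"]).T+np.array(s["t"]); f=210/np.tan(np.radians(s["vertical_fov"])/2)
    return np.c_[s["cx"]+f*c[:,0]/c[:,2], s["cy"]+f*c[:,1]/c[:,2]]
def W(p,L):
    L=np.asarray(L,float); c,s=np.cos(p[2]),np.sin(p[2])
    return np.c_[p[0]+c*L[:,0]-s*L[:,1],p[1]+s*L[:,0]+c*L[:,1],L[:,2]]
E
python3 - <<'E'
from h import *
from station import robot
T=robot.snapshot("top");S=robot.snapshot("side")
C=[[.0705,.0855,.045],[.0705,-.0855,.045],[-.0705,-.0855,.045],[-.0705,.0855,.045]]
tab=lambda k:[.05*np.cos(k*2*np.pi/7),.05*np.sin(k*2*np.pi/7),.069]
LT=C+[tab(2),tab(1),tab(0),tab(-1),tab(-2),tab(-3),tab(-4)]
PT=np.array([(203,72),(580,232),(448,542),(68,375),(203,272),(268,186),(377,180),(448,262),(433,368),(330,415),(235,375)])/6+[270,165]
LS=[C[3],C[0],C[1],C[2],[.061,0,.048]]; PS=np.array([(125,80),(518,92),(518,430),(85,412),(495,243)])/7+[245,205]
for sel in ("t","s","ts"):
    def r(p):
        o=[]
        if "t" in sel:o.append((proj(T,W(p,LT))-PT).ravel())
        if "s" in sel:o.append((proj(S,W(p,LS))-PS).ravel())
        return np.concatenate(o)
    q=least_squares(r,[.55,-.1,-.3]); print(sel,q.x,np.degrees(q.x[2]),np.abs(q.fun).max(),q.fun.round(1))
E
```

```text
t [ 0.51639453 -0.08752837 -0.41276094] -23.649460051641398 1.4124282495216107 [-0.7 -0.8  1.  -0.1  0.8  1.1 -1.4  0.3  0.1 -0.4  0.  -0.3 -0.   0.1
  0.2 -0.1 -0.3 -0.1  0.7  0.5 -0.4 -0.2]
s [ 0.51894768 -0.0878412  -0.41391477] -23.715569182069284 0.6632384799058286 [-0.2 -0.4  0.5 -0.4  0.6  0.1 -0.7  0.5 -0.2  0. ]
ts [ 0.51719573 -0.08772926 -0.41270158] -23.646058807738495 1.3789977650122296 [-0.6 -1.1  1.  -0.5  0.8  0.8 -1.3  0.   0.2 -0.8  0.1 -0.7  0.1 -0.3
  0.3 -0.4 -0.2 -0.4  0.8  0.1 -0.3 -0.5 -0.9 -0.3 -0.2 -0.3 -0.1  0.2
 -1.4  0.6 -0.9  0.2]
```

Centre of the wheel is about (0.517, -0.088) with tin yaw -23.6°. The gap just counterclockwise of the yellow tab points to about 105° world. I'll shut the fingers and travel there at a safe height, via a point that stays within the arm's reach.

```bash
python3 -m jog '[[[21,-28,0,0,0,0.5,-1],[21,-28,0,0,0,0.5,-1],[21,-28,0,0,0,0.5,-1],[21,-28,0,0,0,0.5,-1],[21,-28,0,0,0,0.5,-1],[21,-28,0,0,0,0.5,-1],[21,-28,0,0,0,0.5,-1],[21,-28,0,0,0,0.5,-1],[21,-28,0,0,0,0.5,-1],[21,-28,0,0,0,0.5,-1],[21,-28,0,0,0,0.5,-1],[0,0,0,0,0,0,-1]]]'
```

```text
t: 1.25
position: [0.3779, 0.2967, 0.2314]
tcp_rot: [-0.123, 0.992, -0.0, 0.0]
wrist_force: [0.4, 0.5, -0.6]
grip_width: -0.005
```

```bash
python3 -m jog '[[[12,-31.5,-5,0,0,0,-1],[12,-31.5,-5,0,0,0,-1],[12,-31.5,-5,0,0,0,-1],[12,-31.5,-5,0,0,0,-1],[12,-31.5,-5,0,0,0,-1],[12,-31.5,-5,0,0,0,-1],[12,-31.5,-5,0,0,0,-1],[12,-31.5,-5,0,0,0,-1],[12,-31.5,-5,0,0,0,-1],[12,-31.5,-5,0,0,0,-1],[0,0,0,0,0,0,-1],[0,0,0,0,0,0,-1]]]'
cat > look.py <<'E'
import sys,cv2
from station import robot
def look(tag,win=None,f=None):
    for n in ("side","wrist"):
        s=robot.snapshot(n); im=s["pixels"][:,:,::-1].copy()
        if n=="side": im=cv2.resize(im[150:300,220:370],None,fx=4,fy=4,interpolation=cv2.INTER_CUBIC)
        cv2.imwrite(f"pics/{n}_{tag}.png",im)
look(sys.argv[1])
E
python3 look.py a
```

```text
t: 2.25
position: [0.4953, -0.0158, 0.1809]
tcp_rot: [-0.122, 0.993, 0.0, -0.0]
wrist_force: [-1.1, 0.4, -0.0]
grip_width: -0.004
```

View pics/side_a.png

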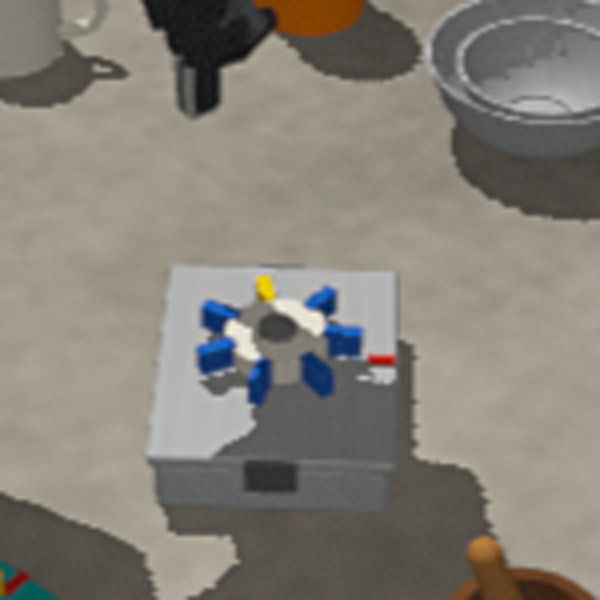

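View pics/wrist_a.png

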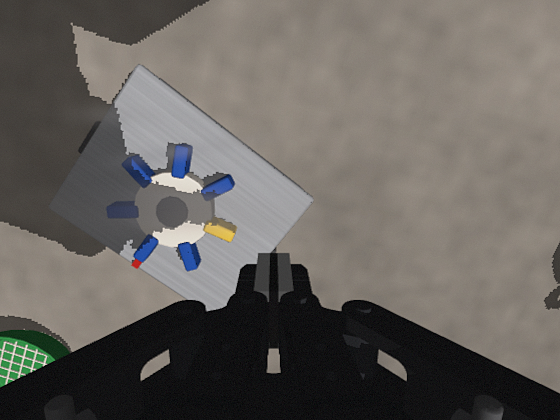

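The side crop shows the fingertip at (195,110), above and behind the yellow tab at (265,288). In the wrist view the yellow tab tip is at about (236,236) and the shut fingertip at (258–290, 253), about 17 mm thick. The wrist camera gives a third fit.

```bash
python3 - <<'E'
from h import *
from station import robot
S=robot.snapshot("wrist")
tab=lambda k:[.05*np.cos(k*2*np.pi/7),.05*np.sin(k*2*np.pi/7),.069]
C=[[.0705,.0855,.045],[-.0705,-.0855,.045],[-.0705,.0855,.045]]
print(proj(S,W([.517,-.0877,-.4127],[tab(k) for k in range(7)]+C)).round())
print(proj(S,[robot.observe()["position"]]), -np.array(S["R"]).T@np.array(S["t"]))
E
python3 - <<'E'
import cv2
a=cv2.imread("pics/wrist_a.png")[50:310,40:330]; cv2.imwrite("pics/wc.png",cv2.resize(a,None,fx=2.3,fy=2.3,interpolation=cv2.INTER_CUBIC))
E
```

```text
[[135. 260.]
 [190. 271.]
 [231. 238.]
 [228. 182.]
 [179. 146.]
 [122. 160.]
 [104. 212.]
 [214. 320.]
 [135.  62.]
 [313. 200.]]
[[271.97824416 271.64975162]] [ 0.42953724 -0.03010758  0.32448531]
```

View pics/wc.png

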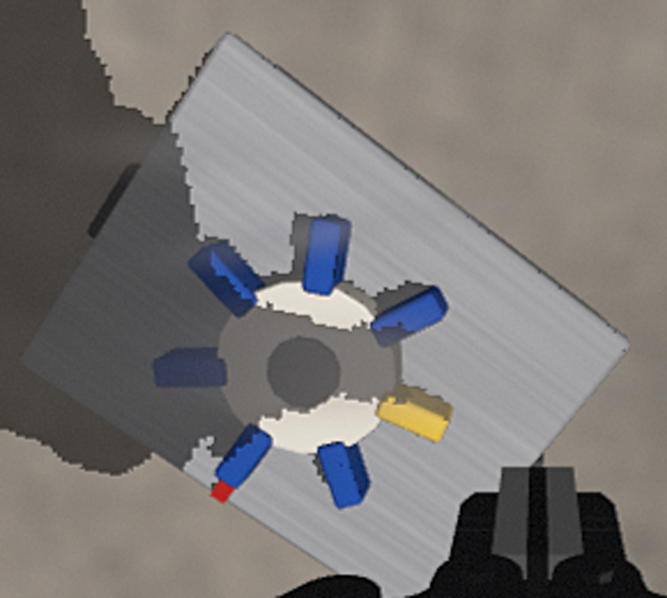

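```bash
python3 -m jog '[[[2,-2,-25,0,0,0,-1],[0,0,-25,0,0,0,-1],[0,0,-25,0,0,0,-1],[0,0,-25,0,0,0,-1],[0,0,-15,0,0,0,-1],[0,0,-8,0,0,0,-1],[0,0,0,0,0,0,-1],[0,0,0,0,0,0,-1]]]'; python3 look.py b
```

```text
t: 3.07
position: [0.4973, -0.0162, 0.0588]
tcp_rot: [-0.124, 0.992, 0.0, 0.0]
wrist_force: [0.4, -0.1, -0.2]
grip_width: 0.004
```

View pics/side_b.png

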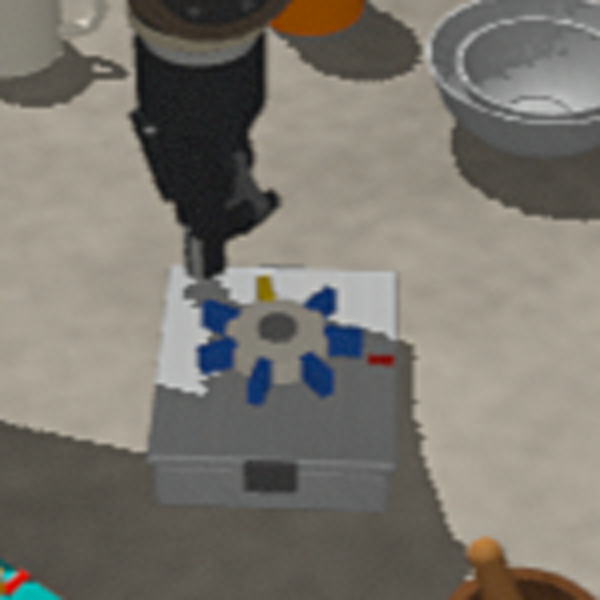

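View pics/wrist_b.png

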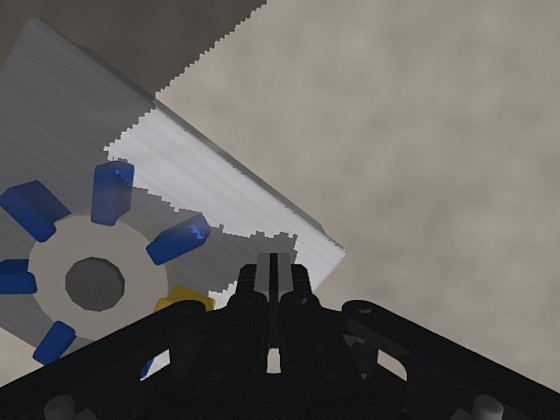

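```bash
python3 - <<'E'
from h import *
import cv2
from station import robot
a=cv2.imread("pics/wrist_b.png")[140:380,0:320]; cv2.imwrite("pics/wd.png",cv2.resize(a,None,fx=2.4,fy=2.4,interpolation=cv2.INTER_CUBIC))
S=robot.snapshot("wrist")
tab=lambda k:[.05*np.cos(k*2*np.pi/7),.05*np.sin(k*2*np.pi/7),.069]
for c in ([.517,-.0877,-.4127],[.516,-.0865,-.4127]):
  P=proj(S,W(c,[tab(k) for k in range(7)]+[[0,0,.069]])); print(((P-[0,140])*2.4).round())
print((proj(S,[robot.observe()["position"]])-[0,140])*2.4)
E
```

```text
[[ 92. 538.]
 [324. 578.]
 [494. 452.]
 [478. 225.]
 [252.  66.]
 [ -0. 129.]
 [-59. 349.]
 [228. 346.]]
[[ 99. 535.]
 [331. 575.]
 [502. 448.]
 [486. 221.]
 [261.  62.]
 [  7. 125.]
 [-51. 346.]
 [235. 342.]]
[[650.39306221 315.21933259]]
```

View pics/wd.png

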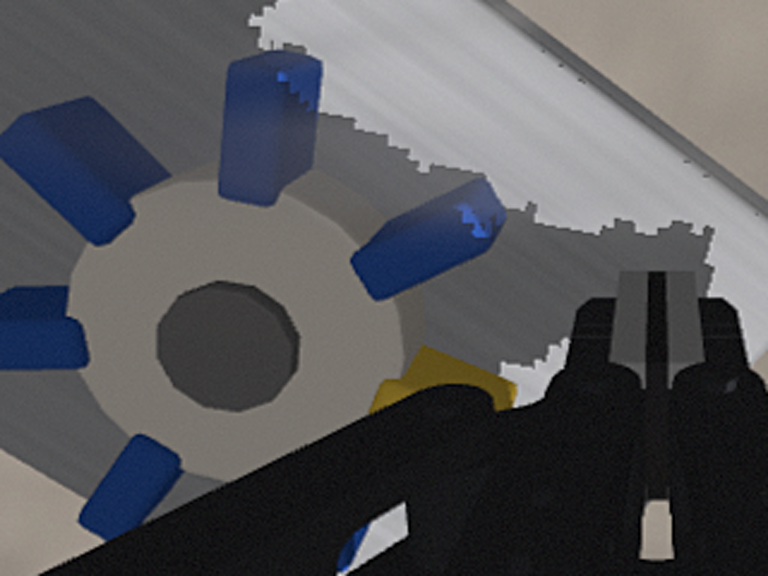

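Predicted and seen tabs agree to 2–3 mm, and the fingertip stands on the gap's centre line (105.3°, r 73 mm). I move in radially to r ≈ 52 mm, then work out the arc steps.

```bash
python3 -m jog '[[[1.4,-5,0,0,0,0,-1],[1.4,-5,0,0,0,0,-1],[1.4,-5,0,0,0,0,-1],[1.4,-5,-1,0,0,0,-1],[0,0,0,0,0,0,-1],[0,0,0,0,0,0,-1]]]'; python3 look.py c
python3 - <<'E'
import numpy as np
from station import robot
p=robot.observe()["position"][:2]; c=np.array([.5165,-.0865])
d=p-c; print(np.hypot(*d),np.degrees(np.arctan2(d[1],d[0])))
a=np.radians(np.linspace(104.9,2.1,25)); P=52*np.c_[np.cos(a),np.sin(a)]; print(np.diff(P,axis=0).round(1).tolist())
E
```

```text
t: 3.72
position: [0.5028, -0.0373, 0.0572]
tcp_rot: [-0.123, 0.992, 0.0, -0.0]
wrist_force: [-0.1, 0.4, -0.5]
grip_width: -0.0
0.0515052319670931 105.60078101497753
[[3.8, 0.9], [3.8, 0.6], [3.9, 0.3], [3.9, -0.0], [3.9, -0.3], [3.8, -0.6], [3.8, -0.9], [3.7, -1.2], [3.6, -1.4], [3.5, -1.7], [3.4, -1.9], [3.2, -2.2], [3.0, -2.4], [2.8, -2.6], [2.6, -2.9], [2.4, -3.0], [2.2, -3.2], [1.9, -3.4], [1.7, -3.5], [1.4, -3.6], [1.1, -3.7], [0.9, -3.8], [0.6, -3.8], [0.3, -3.9]]
```

View pics/wrist_c.png

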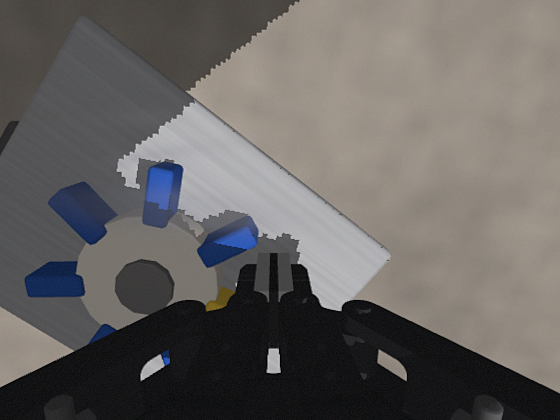

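View pics/side_c.png

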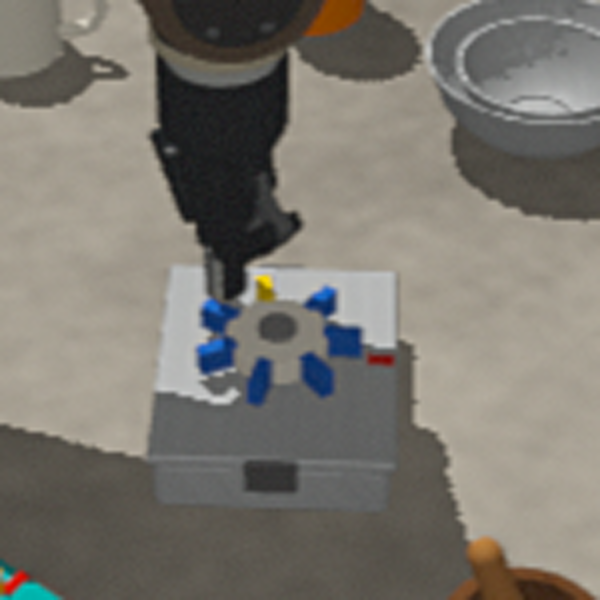

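The fingertip stands in the gap between the blue tab (wrist (250,240), side (215,315)) and the yellow one (side (265,288)), with no contact force. Now the first click, along the arc at about 23 mm/s.

```bash
python3 -m jog '[[[1.9,0.5,0,0,0,-0.43,-1],[1.9,0.4,0,0,0,-0.43,-1],[1.9,0.3,0,0,0,-0.43,-1],[1.9,0.3,0,0,0,-0.43,-1],[1.9,0.2,0,0,0,-0.43,-1],[2,0.1,0,0,0,-0.43,-1],[1.9,0,0,0,0,-0.43,-1],[2,0,0,0,0,-0.43,-1],[1.9,-0.1,0,0,0,-0.43,-1],[1.9,-0.2,0,0,0,-0.43,-1],[1.9,-0.3,0,0,0,-0.43,-1],[1.9,-0.3,0,0,0,-0.43,-1]]]'; python3 look.py d
```

```text
t: 4.82
position: [0.5255, -0.0355, 0.0572]
tcp_rot: [0.102, 0.995, 0.0, -0.0]
wrist_force: [-1.2, 2.0, -0.3]
grip_width: 0.001
```

View pics/side_d.png

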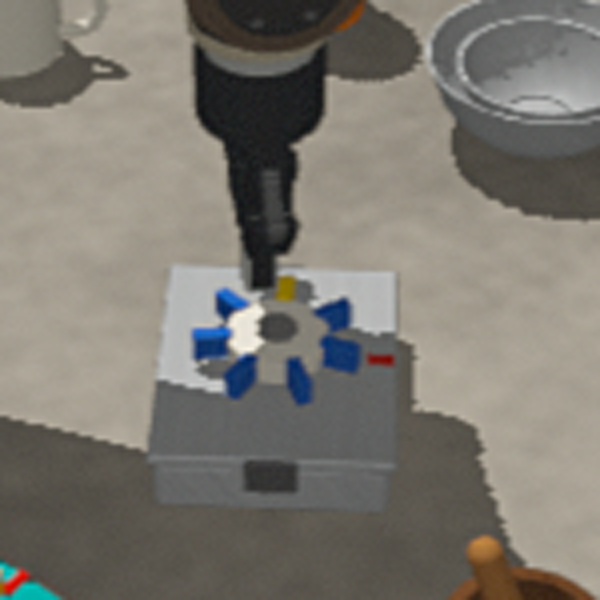

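View pics/wrist_d.png

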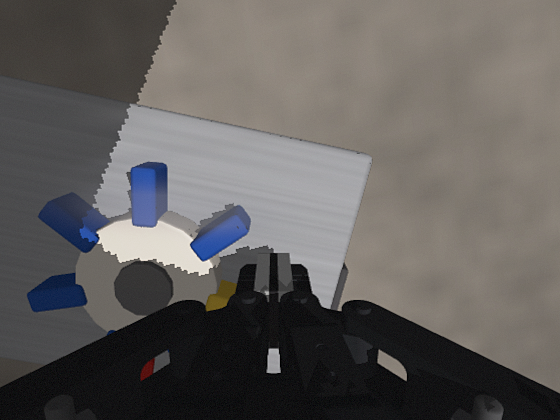

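The yellow tab has moved from side (265,288) to (287,288), about half a click, and the tin is still. Continuing.

```bash
python3 -m jog '[[[1.9,-0.4,0,0,0,-0.43,-1],[1.9,-0.5,0,0,0,-0.43,-1],[1.9,-0.6,0,0,0,-0.43,-1],[1.8,-0.6,0,0,0,-0.43,-1],[1.8,-0.7,0,0,0,-0.43,-1],[1.8,-0.7,0,0,0,-0.43,-1],[1.8,-0.8,0,0,0,-0.43,-1],[1.7,-0.9,0,0,0,-0.43,-1],[1.7,-0.9,0,0,0,-0.43,-1],[1.7,-1,0,0,0,-0.43,-1],[1.6,-1.1,0,0,0,-0.43,-1],[1.6,-1.1,0,0,0,-0.43,-1]]]'; python3 -m jog '[[[0,0,0,0,0,0,-1],[0,0,0,0,0,0,-1],[0,0,0,0,0,0,-1],[0,0,0,0,0,0,-1],[0,0,0,0,0,0,-1],[0,0,0,0,0,0,-1]]]'; python3 look.py e
```

```text
t: 5.92
position: [0.5469, -0.0452, 0.0573]
tcp_rot: [0.321, 0.947, 0.0, -0.0]
wrist_force: [-0.3, 0.5, 0.2]
grip_width: 0.003
t: 6.42
position: [0.5469, -0.0452, 0.0573]
tcp_rot: [0.321, 0.947, 0.0, 0.0]
wrist_force: [0.6, 0.6, 0.4]
grip_width: 0.001
```

View pics/side_e.png

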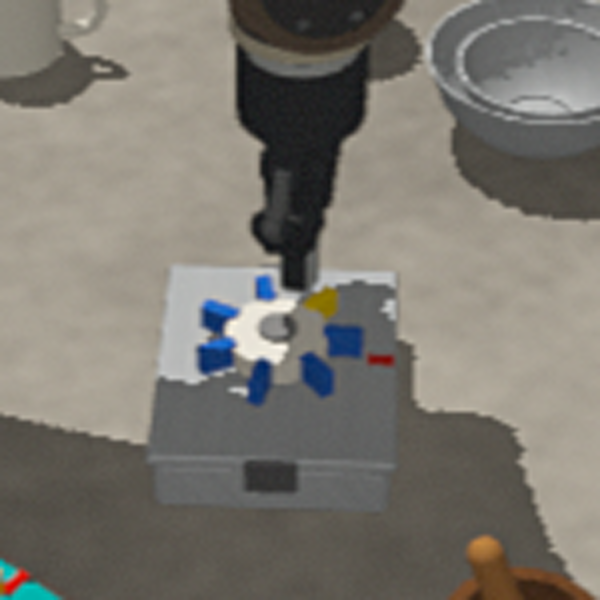

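View pics/wrist_e.png

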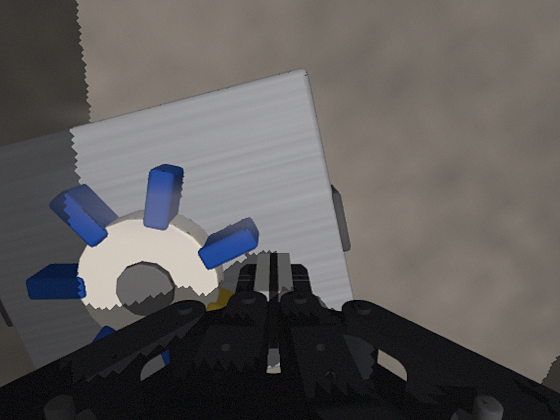

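The wheel rests exactly one click on. The tabs stand at the same side positions as before, with yellow now at (322,302) and one notch short of the pointer, and no force is read. Second click.

```bash
python3 -m jog '[[[1.5,-1.2,0,0,0,-0.43,-1],[1.5,-1.2,0,0,0,-0.43,-1],[1.4,-1.3,0,0,0,-0.43,-1],[1.4,-1.3,0,0,0,-0.43,-1],[1.3,-1.4,0,0,0,-0.43,-1],[1.3,-1.4,0,0,0,-0.43,-1],[1.2,-1.5,0,0,0,-0.43,-1],[1.2,-1.5,0,0,0,-0.43,-1],[1.1,-1.6,0,0,0,-0.43,-1],[1.1,-1.6,0,0,0,-0.43,-1],[1,-1.7,0,0,0,-0.43,-1],[0.9,-1.7,0,0,0,-0.43,-1]]]'; python3 look.py f
```

```text
t: 7.52
position: [0.5621, -0.0625, 0.0573]
tcp_rot: [0.525, 0.851, 0.0, 0.0]
wrist_force: [1.1, 1.6, -0.3]
grip_width: 0.002
```

View pics/side_f.png

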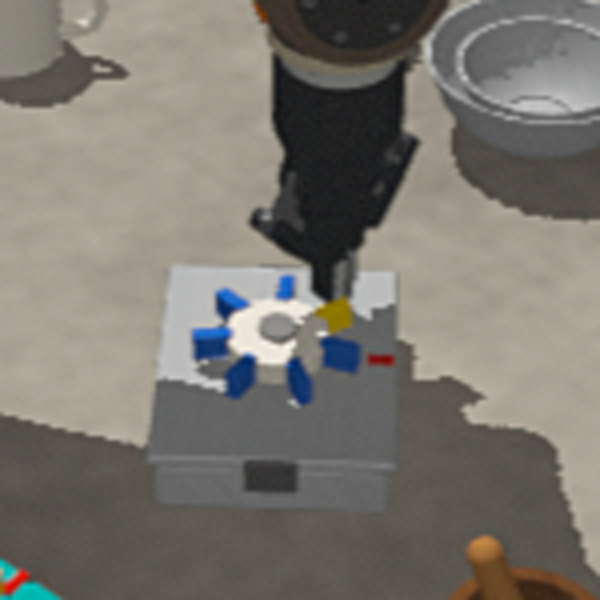

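Half way again: the yellow tab is at side (337,315) and the tin has not moved. I finish the click.

```bash
python3 -m jog '[[[0.9,-1.7,0,0,0,-0.43,-1],[0.8,-1.8,0,0,0,-0.43,-1],[0.7,-1.8,0,0,0,-0.43,-1],[0.7,-1.8,0,0,0,-0.43,-1],[0.6,-1.8,0,0,0,-0.43,-1],[0.5,-1.9,0,0,0,-0.43,-1],[0.5,-1.9,0,0,0,-0.43,-1],[0.4,-1.9,0,0,0,-0.43,-1],[0.3,-1.9,0,0,0,-0.43,-1],[0.3,-1.9,0,0,0,-0.43,-1],[0.2,-1.9,0,0,0,-0.43,-1],[0.1,-2,0,0,0,-0.43,-1]]]'; python3 -m jog '[[[0,0,0,0,0,0,-1],[0,0,0,0,0,0,-1],[0,0,0,0,0,0,-1],[0,0,0,0,0,0,-1],[0,0,0,0,0,0,-1],[0,0,0,0,0,0,-1]]]'; python3 look.py g
```

```text
t: 8.62
position: [0.5677, -0.085, 0.0573]
tcp_rot: [0.701, 0.713, -0.0, -0.0]
wrist_force: [-0.0, -0.4, 0.2]
grip_width: 0.001
t: 9.12
position: [0.5679, -0.0849, 0.0574]
tcp_rot: [0.701, 0.713, 0.0, 0.0]
wrist_force: [0.0, 0.2, -0.3]
grip_width: -0.006
```

View pics/side_g.png

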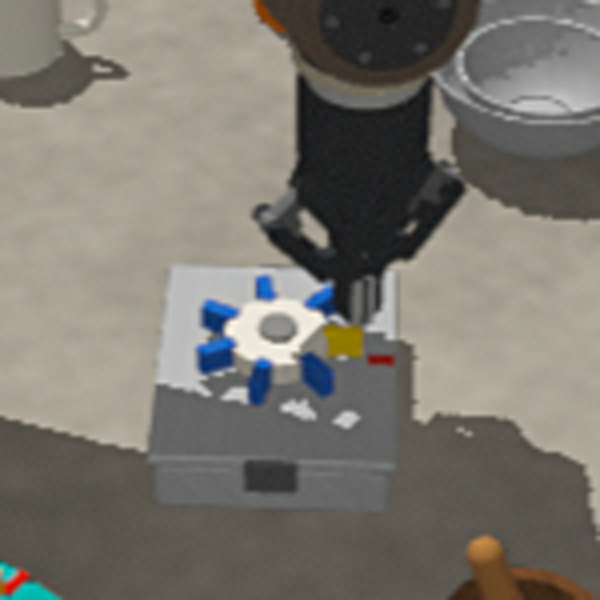

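View pics/wrist_g.png

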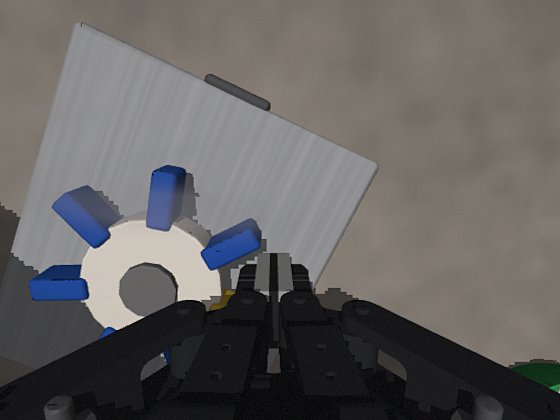

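The yellow tab is at side (345,341), pointing at the red pointer (381,360), and no force is read. I withdraw radially outward (+x), then up.

```bash
python3 -m jog '[[[5,0.2,0,0,0,0,-1],[6,0.2,0,0,0,0,-1],[7,0.2,0,0,0,0,-1],[7,0.2,0,0,0,0,-1],[0,0,10,0,0,0,-1],[0,0,25,0,0,0,-1],[0,0,30,0,0,0,-1],[0,0,30,0,0,0,-1],[0,0,30,0,0,0,-1],[0,0,25,0,0,0,-1],[0,0,0,0,0,0,-1]]]'
python3 -m jog '[[[-20,30,0,0,0,0,-1],[-20,30,0,0,0,0,-1],[-20,30,0,0,0,0,-1],[-20,30,0,0,0,0,-1],[-20,30,0,0,0,0,-1],[-20,30,0,0,0,0,-1],[0,0,0,0,0,0,-1],[0,0,0,0,0,0,-1]]]'
python3 look.py h; python3 - <<'E'
from station import robot
import cv2
cv2.imwrite("pics/side_full.png",robot.snapshot("side")["pixels"][:,:,::-1])
a=robot.snapshot("top")["pixels"][:,:,::-1]; cv2.imwrite("pics/top_h.png",a.copy())
E
```

```text
t: 10.13
position: [0.5945, -0.0844, 0.2132]
tcp_rot: [0.701, 0.713, 0.002, 0.004]
wrist_force: [0.8, -0.6, -0.6]
grip_width: 0.003
t: 10.8
position: [0.4721, 0.0971, 0.2078]
tcp_rot: [0.7, 0.714, 0.0, 0.0]
wrist_force: [0.1, 0.4, 0.7]
grip_width: 0.002
```

View pics/side_h.png

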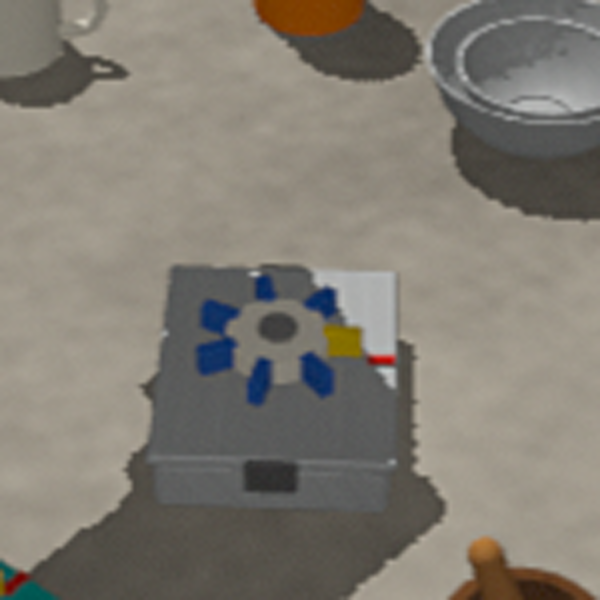

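View pics/top_h.png

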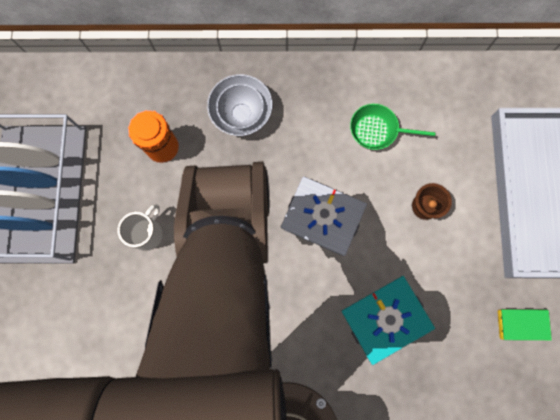

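The yellow tab points at the red pointer in the side view (345,341 towards 381,360) and the top view (330,198). The tin and all bystanders sit where they were in the first pictures, and the hand is clear. I hand the job in.

```bash
python3 -c "
from station import robot
print(robot.job_done())"
```

```text
the job is handed in; nothing more can be done
None
```

The yellow tab on the stainless tin's week wheel now rests at the red pointer, and I handed the job in at about 11 s. The simulator gave no verdict.

- **What I did:** The wheel started two clicks short. I put the shut fingertips in the gap behind the yellow tab and pushed clockwise along an arc, one click at a time. After each click I paused 0.5 s, then withdrew outward and up.
- **Last checks:** The pictures show the wheel at rest one notch on after the first click and at the pointer after the second. The final side and top views show the tin and all the bystanders where they started, as far as the eye can tell. The forces I read stayed under about 2.5 N, and the hand is clear of everything.
- **Disagreement:** The wrist camera put the wheel's centre 2–3 mm from the top and side fit. I used a value in between, and the fingertip still fitted the gap without touching.

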